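Lock the trekking poles into the rack

ROBOT

A 6-joint arm with a two-finger parallel gripper is mounted at the origin on the work surface. World frame = base frame: x ahead of the robot, y to its left, z up, the work surface at z = 0. Lengths are in m, angles in rad, forces in N, time in s.
With the tool pointing down it reaches from about 0.4 to 0.825 m from the base axis. Payload 7 kg.
Tool frame: the origin (TCP) lies on the centre line of the jaws, within the pads' length; the fingertips stand tip_reach ahead of it and the grasp point (between the pads) is the TCP (tip_reach is the distance from the TCP to the fingertips, in m); z points along the fingers, y is the line along which they close (so a half turn about z gives the same grasp; the last joint's range is limited). The gripper opens to 88 mm and grips with 3 to 60 N. Pads are 19 mm wide; open, the fingers measure 130 mm over their backs; the gripper's body (78 mm by 193 mm) begins 47 mm behind the grasp point.
Start: joints at [-0.996, 0.359, 0.012, 0, -1.224, -0.288], TCP at [0.191, -0.647, 0.246] pointing down, gripper open.
Joint ranges: [-3.07, 3.07], [-1.43, 2.12], [-1.02, 1.25], [-3.03, 1.67], [-3.05, -0], [-3.03, 3.03]. Speed limits (rad/s): [2.39, 2.39, 3.01, 3.14, 3.14, 3.14].

INTERFACE

Orientations are given as [roll, pitch, yaw] about the fixed x, y, z axes, in that order (R = Rz(yaw) Ry(pitch) Rx(roll)).
In Python, from station import get_state, grab_frame, calibration, job_done, find_in, mark_of, tip_reach gives the robot as it stands.
- The arm moves only by the shell command python3 -m handwheel 'ROWS' [OPENING] [FORCE]. ROWS is JSON, a list of rows, each an object with "delta_pos": the shift along the world's x, y, z in units of 30 mm (1.0 is 30 mm), a list of three; "dr": the turn, a rotation vector about the world's x, y, z in degrees, a list of three. In form: [{"delta_pos": [tx, ty, tz], "dr": [rx, ry, rz]}, ...]. A call has 1 to 10 rows; each row shifts and turns the commanded pose from where the row before left it; what a row does not reach is not made up. A row lasts 1/10 s, in which the tool goes at most 50 mm and 8.59 degrees, less where a joint would pass 70% of its speed; a pose out of reach is approached as far as the arm can. A call is refused whole if a number of a shift passes 1 or a number of a turn 8.59, either way. A call with a gripper value outside its range is refused whole. OPENING is the closure, from -1 (fully open) to 1 (shut), set as the call begins (- or left out, the last holds). The fingers move at their own pace and stop on an object; FORCE is the grip in N (left out, the last holds). Time passes only in rows, so rows that do not move let the fingers close. It gives the time, the measured TCP pose, the force, the opening and the grip force at its end, in the units of the state.
- get_state(): the state, without advancing time (a new reading comes with each control period).
- grab_frame(name): name is "scene" or "top" or "wrist"; returns the picture (384x512x3 uint8, red, green, blue); there is no depth.
- calibration(name): a dict with "fx", "fy", "cx", "cy" (pixels), "extrinsics" (4x4, takes a point from world to camera coordinates). Camera axes: x right, y down, z forward; pixel columns grow to the right and rows downward; lengths in m; the calibration is good to about 2 mm. A picture is of the moment at which its call begins: read the wrist's pose just before it. calibration takes no time and is no camera call; for the wrist camera it gives the pose at the moment of the call.
- job_done(): hands the job in; it is judged then, once.
Trained networks look in the newest picture that a camera, given by its name, has taken for a name from the list of things; names that differ only in an ending like _2 or _b are one class to them, and where a whole thing is asked for, a point or a joint stands for the part that bears it (a point fixed in the world has none). Each returns a list of dicts, best first, with "conf" (0 to 1); they miss things now and then, are a little off and sometimes report something else, mostly with a low value. They report only what shows in the picture. A call takes as long as a camera call.
- find_in(camera, query): "location" ([column, row] in pixels, amid what is visible of it).
- mark_of(camera, query): "location" ([column, row] in pixels: a listed point, or the origin of a listed thing).
The state is a dict: "t": time; "q": joint angles; "qd": joint speeds; "joint_efforts": joint torques, N m; "eef_pos": TCP position; "ee_rot": TCP orientation; "force": force on the tool from outside, world axes, zero at the start; "moment": the same for the moment, N m; "width": finger opening in m; "gripper_force": force on a finger pad.
Only numpy, scipy, OpenCV 4.12 (cv2) and the standard library are available. Lean on these libraries where they do the work, as an engineer would, in place of code of your own. Each camera call takes 0.05 s, during which the arm holds its last target. There are 200 camera calls.

TASK

Lock the two trekking poles into their rack with fingertip pushes: swing the flat lever hook round until it sits fully home on the threaded stud under the loose wing nut, then spin the wing nut clockwise, stroke after stroke on its wings, until it is fully tight. Push lightly and do not pinch the lever or the nut; leave the poles lying in their channels and everything else where it stands.

Things in the scene. Friction and masses are not known exactly. Their poses are not given: they have to be found in the camera images.
- rack: Pole rack: fixed pine block, 230 mm front to back (its x axis, pointing away from the robot at yaw 0), 120 mm wide (y), 55 mm high; it stands anywhere and a little turned. Origin: centre of its underside. Channels 20 mm wide run along y at x = -30 and +30 mm, floor 30 mm up; a pole lies in each, below the block's top. It carries lever, stud and nut.
- stud (a point): Point on the axis of the upright steel stud (12 mm thick, top 105 mm above the table) near the rack's front: rack x = -85, y = 0, 85 mm above the table; axes as the rack. The wing nut sits on it; nut hub 23 mm thick. When tight the nut's foot is 62.5 mm, its wings' lower edge 73 mm and their top 95 mm above the table; when loosest all 3.2 mm higher.
- wingnut (a joint): Turn of the steel wing nut in rad: 0 at the top of its thread, growing clockwise seen from above as it screws down (1.75 mm a turn), 11.5 when fully tight on the lever (slightly springy stop). It starts loose, 1.2 to 1.8 turns from tight, turns easily (0.02 N m) and stays where it is left.
- wing (a point): Centre of one wing of the nut, 22 mm from the stud's axis, 21.5 mm above the nut's foot; its x axis points outwards along the wing. The second wing lies opposite. Wings are upright rounded plates 5.5 mm thick, reaching from 11 to 33 mm from the axis (66 mm tip to tip). Pushed hard against the stop they yield a little (0.5 rad per N m) and spring back.
- lever (a joint): Angle of the flat steel lever hook in rad: 0 when fully home with its notch round the stud (a stop with a little give, 0.04 rad per N m), growing as it opens. Seen from above it opens counter-clockwise, closes clockwise. It starts 0.8 to 1.4 open, moves with slight friction (0.06 N m) and stays where it is left; no spring.
- pivot (a point): Point on the upright axis of the lever's pivot near the rack's back: rack x = +85, y = 0, 58 mm above the table; axes as the rack. When home the lever points from here along rack -x to the stud, 170 mm away. The lever is a bar 26 mm wide, 4 mm thick, reaching 207 mm from the pivot, lying 56 to 60 mm above the table.
- flange (a point): Centre of the thumb flange, a 4 mm thick, 50 mm long wall standing on the lever's trailing edge up to 82 mm above the table; 85 mm from the pivot along the lever, 11 mm off its middle line, 70 mm above the table. Its x axis points along the lever to the pivot, its y axis the way the lever moves as it closes; push on the face 2 mm to -y.
- pole_front_mid (a point): Collapsed trekking pole, 480 mm long, 16 mm shaft with a 30 mm cork grip at the end on the rack's -y side, 240 g, loose, in the front channel. This is a point on its shaft at about half length.
- pole_back_mid (a point): The same kind of pole in the back channel.
- headlamp: Black aluminium headlamp without strap, 56 x 60 x 46 mm, loose bystander. Origin: under its middle.
- boot_brush: Wooden boot brush with dark bristles, 175 x 48 x 42 mm, loose bystander. Origin: under its middle.
- wax_box: White plastic wax box 62 x 62 x 36 mm with a round twist cap, 48 mm high in all, loose bystander. Origin: under its middle.
- cup: Green ceramic cup, 78 mm wide at the rim, 85 mm high, with a handle, loose bystander. Origin: under its middle.
- cork_block: Cork waxing block 70 x 45 x 30 mm, loose bystander. Origin: under its middle.
- wax_tin: Round metal wax tin, 56 mm across, 23 mm high, loose bystander. Origin: under its middle.

How it is judged:
On the way, in this order (a step that is already met when the one before it is completed fails the run):
1. the lever hook is fully home on the stud (value of joint lever below 0.04 rad), for 0.2 s.
2. the wing nut is screwed down tight (value of joint wingnut above 11.3 rad), for 0.2 s.
At the end, for the whole second after the job is handed in: Lever within 0.04 rad of home, wing nut within 0.2 rad of its tight stop and still, both poles within 20 mm of where they lay (value of joint lever below 0.04 rad and value of joint wingnut above 11.3 rad and velocity of joint wingnut below 0.1 rad/s and distance of each of pole_front_mid, pole_back_mid from where it was at the start of the episode below 0.02 m); the robot touches nothing.
It fails at once if a pole was lifted or shifted more than 25 mm (distance of any of pole_front_mid, pole_back_mid from where it was at the start of the episode above 0.025 m).
It fails at once if a bystander was lifted or shifted more than 20 mm (distance of any of headlamp, boot_brush, wax_box, cup, cork_block, wax_tin from where it was at the start of the episode above 0.02 m).
It fails at once if the fingers pinched or forced the lever, nut or rack (over 40 N in all) (contact force between the fingers and rack above 40 N).
It also fails if it takes over 70 s, if anything falls off the work surface, if the arm or the gripper's body presses on something with over 40 N, if the wrist force passes 120 N, or if a joint passes its speed limit or range.

## Working session

There is one attempt and no reset: what is moved stays moved. The work goes in short steps, Python scripts to look and compute and a shell command to move; the robot and the scene stay as the last step left them, time stands still between calls to the robot, and variables do not carry over. Pictures are saved under pics/ and viewed, at most 10 in all, crops included, and the job is handed in when it is done.

```bash
mkdir -p pics
cat > h.py <<'E'
import numpy as np, cv2
from station import *
def ray(cam,px):
    c=calibration(cam);E=np.array(c["extrinsics"]);R=E[:3,:3];t=E[:3,3]
    d=R.T@np.array([(px[0]-c["cx"])/c["fx"],(px[1]-c["cy"])/c["fy"],1]);return -R.T@t,d
def atz(cam,px,z):
    o,d=ray(cam,px);return o+d*(z-o[2])/d[2]
def proj(cam,p):
    c=calibration(cam);E=np.array(c["extrinsics"]);q=E[:3,:3]@np.array(p)+E[:3,3]
    return np.array([c["fx"]*q[0]/q[2]+c["cx"],c["fy"]*q[1]/q[2]+c["cy"]])
def save(cam,name):
    im=grab_frame(cam);cv2.imwrite("pics/"+name,im[:,:,::-1]);return im
E
python3 - <<'E'
from h import *
s=get_state();print(s["t"],s["eef_pos"],s["ee_rot"],s["width"],tip_reach)
a=save("top","top0.png");b=save("scene","scene0.png")
Z=dict(rack=0,stud=.085,wing=.086,pivot=.058,flange=.07,pole_front_mid=.038,pole_back_mid=.038,headlamp=0,boot_brush=0,wax_box=0,cup=0,cork_block=0,wax_tin=0)
for k,z in Z.items():
  for cam in("top","scene"):
    for m in mark_of(cam,k)[:2]:
        print(cam,k,round(m["conf"],2),np.round(m["location"],1),np.round(atz(cam,m["location"],z)[:2],4))
E
```

```text
0.0 [ 0.19080119 -0.64701607  0.24464185] [ 3.14000639e+00 -1.23261321e-04 -2.85493250e+00] 0.08769114657623853 0.019
top rack 0.97 [266.5 173.8] [ 0.6042 -0.0517]
scene rack 0.9 [227.9 201. ] [ 0.5989 -0.0668]
scene rack 0.18 [214.  205.4] [ 0.6344 -0.1005]
top stud 0.93 [265.2 195.5] [ 0.5291 -0.0439]
scene stud 0.69 [236.8 165. ] [ 0.5118 -0.0709]
top wing 0.73 [161.4 260.2] [0.3546 0.2382]
top wing 0.7 [277.1 138.7] [ 0.6906 -0.0791]
scene wing 0.41 [240.6 168. ] [ 0.522  -0.0532]
scene wing 0.25 [382.9 235.4] [0.6373 0.428 ]
top pivot 0.85 [278.5 142.6] [ 0.6863 -0.085 ]
scene pivot 0.97 [214.1 203.7] [ 0.6782 -0.0773]
top flange 0.74 [300.9 157.7] [ 0.6389 -0.1477]
top flange 0.52 [278.2 161. ] [ 0.6295 -0.0825]
scene flange 0.63 [195.4 187.7] [ 0.6467 -0.1562]
scene flange 0.62 [201.9 146.7] [ 0.4518 -0.228 ]
top pole_front_mid 0.93 [266.  181.8] [ 0.5743 -0.0484]
scene pole_front_mid 0.59 [230.  188.4] [ 0.5777 -0.0677]
scene pole_front_mid 0.55 [226.6 203.2] [ 0.6438 -0.0509]
top pole_back_mid 0.95 [279.6 159.4] [ 0.6407 -0.0891]
scene pole_back_mid 0.74 [221.6 196. ] [ 0.6202 -0.0786]
top headlamp 0.63 [104.5 193.8] [0.5455 0.4328]
top headlamp 0.38 [268.6 179.6] [ 0.5864 -0.0579]
scene headlamp 0.7 [385.5 232.4] [0.5407 0.4377]
top boot_brush 0.79 [243.3 117.2] [0.7816 0.0183]
scene boot_brush 0.7 [231.6 252.9] [0.7921 0.0291]
top wax_box 0.59 [400.1 174.4] [ 0.6008 -0.4593]
scene wax_box 0.83 [130.3 167. ] [ 0.5737 -0.4534]
scene wax_box 0.41 [344.7 178.9] [0.3468 0.2651]
top cup 0.71 [340.6 256.2] [ 0.3567 -0.2684]
scene cup 0.71 [204.8 148.3] [ 0.3782 -0.2563]
top cork_block 0.69 [248.9 250.4] [0.3757 0.0025]
scene cork_block 0.59 [266.8 162.7] [ 0.3682 -0.0148]
top wax_tin 0.79 [161.3 263.3] [0.3404 0.2586]
scene wax_tin 0.56 [342.6 179.1] [0.3506 0.2586]
scene wax_tin 0.22 [204.8 144.3] [ 0.3566 -0.2666]
```

```bash
python3 -c "
import cv2,numpy as np
a=cv2.imread('pics/top0.png');b=cv2.imread('pics/scene0.png')
cv2.imwrite('pics/both0.png',cv2.resize(np.vstack([a,b]),(800,1200))[:600]);cv2.imwrite('pics/s0.png',cv2.resize(b,(800,600)))"
```

```text
(no output)
```

View pics/both0.png

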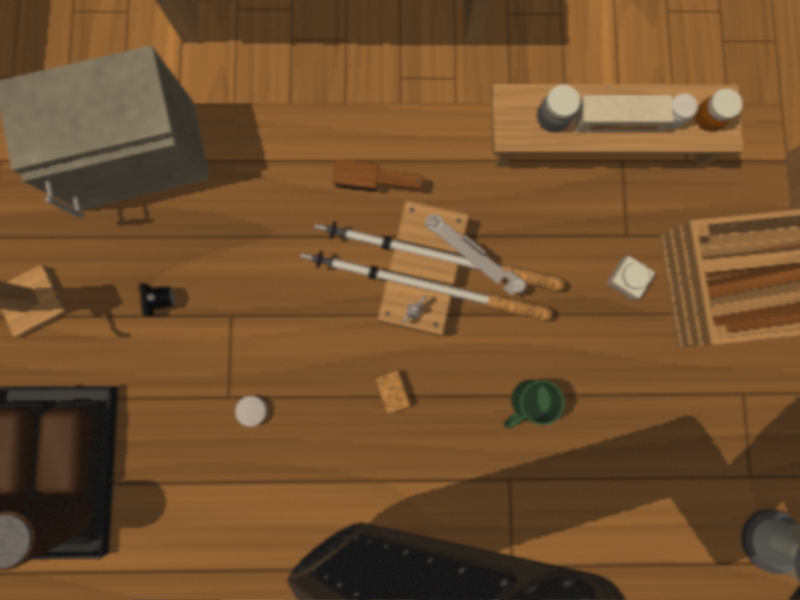

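View pics/s0.png

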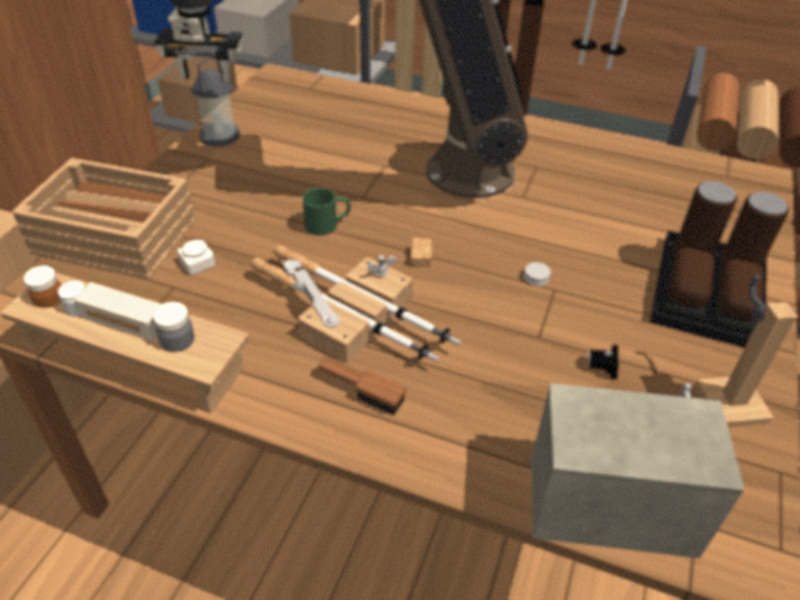

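The pictures show the rack near (266,174) in the top view. The lever is open to the right (-y) with the flange on its upper-right edge, the stud and nut are at (265,200), and the bystanders are well clear. Next I'll take a closer look with the wrist camera.

```bash
R='{"delta_pos":[0.6,0.94,0.15],"dr":[0,0,0]}'; true
python3 -m handwheel '[{"delta_pos":[0.62,0.94,0.15],"dr":[0,0,0]},{"delta_pos":[0.62,0.94,0.15],"dr":[0,0,0]},{"delta_pos":[0.62,0.94,0.15],"dr":[0,0,0]},{"delta_pos":[0.62,0.94,0.15],"dr":[0,0,0]},{"delta_pos":[0.62,0.94,0.15],"dr":[0,0,0]},{"delta_pos":[0.62,0.94,0.15],"dr":[0,0,0]},{"delta_pos":[0.62,0.94,0.15],"dr":[0,0,0]},{"delta_pos":[0.62,0.94,0.15],"dr":[0,0,0]},{"delta_pos":[0.62,0.94,0.15],"dr":[0,0,0]},{"delta_pos":[0.62,0.94,0.15],"dr":[0,0,0]}]' 1 5
python3 -m handwheel '[{"delta_pos":[0.62,0.94,0.15],"dr":[0,0,0]},{"delta_pos":[0.62,0.94,0.15],"dr":[0,0,0]},{"delta_pos":[0.62,0.94,0.15],"dr":[0,0,0]},{"delta_pos":[0.62,0.94,0.15],"dr":[0,0,0]},{"delta_pos":[0.62,0.94,0.15],"dr":[0,0,0]},{"delta_pos":[0.62,0.94,0.15],"dr":[0,0,0]},{"delta_pos":[0.62,0.94,0.15],"dr":[0,0,0]},{"delta_pos":[0.62,0.94,0.15],"dr":[0,0,0]},{"delta_pos":[0,0,0],"dr":[0,0,0]},{"delta_pos":[0,0,0],"dr":[0,0,0]}]'
cat > look.py <<'E'
from h import *
import sys
s=get_state();print(s["t"],s["eef_pos"],s["ee_rot"],s["width"],s["q"],s["force"])
a=save("wrist",sys.argv[1]);a=cv2.resize(a,(800,600))
cv2.imwrite("pics/"+sys.argv[1],a[:,:,::-1])
Z=dict(rack=0,stud=.085,wing=.086,pivot=.058,flange=.07,lever=.06,wingnut=.08,pole_front_mid=.038,pole_back_mid=.038)
for k,z in Z.items():
    for f in (mark_of,find_in):
      if k in("lever","wingnut") and f is mark_of: continue
      for m in f("wrist",k)[:2]:
        print(f.__name__,k,round(m["conf"],2),np.round(m["location"],1),np.round(atz("wrist",m["location"],z)[:2],4))
E
python3 look.py w1.png
```

```text
t: 2.4
eef_pos: [0.3775, -0.3642, 0.291]
ee_rot: [-3.141, 0.0, -2.855]
force: [0.7, -0.1, -0.2]
width: 0.0133
gripper_force: 0.0
t: 3.4
eef_pos: [0.526, -0.1392, 0.3265]
ee_rot: [3.142, -0.0, -2.853]
force: [-0.6, 0.1, 0.3]
width: 0.0007
gripper_force: 0.0
3.4 [ 0.52595354 -0.13916434  0.32648458] [ 3.14156079e+00 -1.88362442e-04 -2.85324067e+00] 0.0006887987584585974 [ 1.01618921e-01  9.87470418e-02 -1.45130952e-01  3.77312416e-06
 -1.32710934e+00 -1.38406418e+00] [-0.60965084  0.09738142  0.28282135]
call rack 0.69 [287.7 210.1] [ 0.6088 -0.063 ]
call rack 0.8 [296.3 184.6] [ 0.5588 -0.0635]
call stud 0.82 [326.9 182.2] [ 0.5242 -0.0402]
call stud 0.71 [299.1 186.1] [ 0.5411 -0.0768]
call wing 0.52 [314.2 190. ] [ 0.5403 -0.0541]
call wing 0.69 [507.  121.8] [0.3754 0.1645]
call wing 0.63 [208.1  22.3] [ 0.3738 -0.2521]
call flange 0.58 [230.5 226.7] [ 0.6382 -0.1552]
call flange 0.65 [211.5 186.2] [ 0.5824 -0.1995]
call lever 0.8 [215.7 189. ] [ 0.5882 -0.1931]
call lever 0.37 [211.6 186. ] [ 0.5853 -0.2003]
call wingnut 0.88 [319.4 174.5] [ 0.5177 -0.0524]
call pole_front_mid 0.79 [297.3 197.9] [ 0.572  -0.0621]
call pole_front_mid 0.76 [223.9 155.1] [ 0.5377 -0.1957]
call pole_back_mid 0.73 [173.1 172. ] [ 0.5873 -0.267 ]
```

View pics/w1.png

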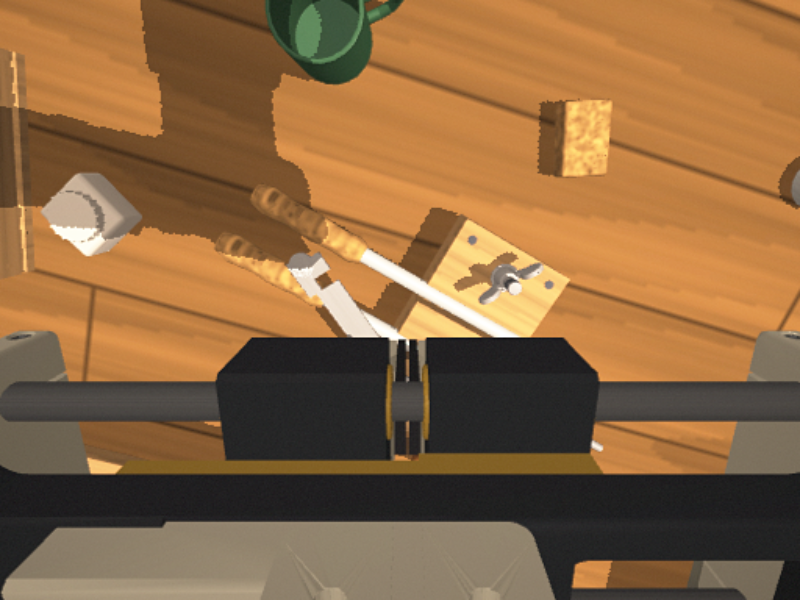

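The wrist view shows the nut and stud at (513,287), the rack's front corners at (465,217) and (570,278), and the lever's hook end at about (308,268). I'll fit the rack pose and lever angle to these.

```bash
cat > fit.py <<'E'
from h import *
from scipy.optimize import least_squares
k=.64
obs=[("wrist",(-.115,-.06,.055),(465*k,217*k)),("wrist",(-.115,.06,.055),(570*k,278*k)),("wrist",(-.085,0,.105),(513*k,288*k)),
("top",(.115,.06,.055),(408*k,203*k)),("top",(.115,-.06,.055),(469*k,213*k)),("top",(-.115,-.06,.055),(445*k,335*k)),("top",(-.115,.06,.055),(378*k,322*k)),
("top",(-.085,0,.085),(265.2,195.5)),("top",(.085,0,.06),(278.5,142.6)),("top",(0,0,0),(266.5,173.8))]
def W(p,q):
    c,s=np.cos(p[2]),np.sin(p[2]);return (p[0]+c*q[0]-s*q[1],p[1]+s*q[0]+c*q[1],q[2])
def f(p): return np.concatenate([(proj(c,W(p,q))-o)*(1 if c=="wrist" else 1.5) for c,q,o in obs])
r=least_squares(f,[.605,-.06,-.25],loss="soft_l1");p=r.x
print("rack",p,"\nres",np.round(r.fun.reshape(-1,2),1).tolist())
for n,q in dict(stud=(-.085,0,.085),pivot=(.085,0,.06)).items(): print(n,np.round(W(p,q),4))
P=np.array(W(p,(.085,0,.06)))
for c,px,z in (("wrist",(308*k,268*k),.06),("top",(515*k,285*k),.06),("wrist",(230.5,226.7),.07),("top",(300.9,157.7),.07),("scene",(195.4,187.7),.07)):
    v=atz(c,px,z)-P; print(c,"r",np.round(np.hypot(*v[:2]),4),"ang",np.round(((np.arctan2(v[1],v[0])-p[2]-np.pi)+np.pi)%(2*np.pi)-np.pi,3))
# flange mark nominal offset angle
print("flange offset ang",np.arctan2(11,85))
E
python3 fit.py
```

```text
rack [ 0.60474988 -0.06360604 -0.23671448] 
res [[0.2, -0.5], [-1.5, -0.3], [-0.3, -0.9], [-1.4, -2.7], [0.0, 1.6], [-2.8, -0.5], [-0.1, -2.5], [-0.1, 3.7], [-0.7, -0.8], [5.9, -0.3]]
stud [ 0.5221 -0.0437  0.085 ]
pivot [ 0.6874 -0.0835  0.06  ]
wrist r 0.1854 ang 1.118
top r 0.1885 ang 1.126
wrist r 0.0865 ang 1.204
top r 0.0804 ang 1.16
scene r 0.0832 ang 1.297
flange offset ang 0.12869650127801413
```

```bash
python3 -m handwheel '[{"delta_pos":[0.94,-0.26,-0.4],"dr":[0,0,8.25]},{"delta_pos":[0.94,-0.26,-0.4],"dr":[0,0,8.25]},{"delta_pos":[0.94,-0.26,-0.4],"dr":[0,0,8.25]},{"delta_pos":[0.94,-0.26,-0.4],"dr":[0,0,8.25]},{"delta_pos":[0.94,-0.26,-0.4],"dr":[0,0,0]},{"delta_pos":[0,0,-0.9],"dr":[0,0,0]},{"delta_pos":[0,0,-0.9],"dr":[0,0,0]},{"delta_pos":[0,0,-0.9],"dr":[0,0,0]},{"delta_pos":[0,0,-0.9],"dr":[0,0,0]},{"delta_pos":[0,0,-0.9],"dr":[0,0,0]}]'
python3 -m handwheel '[{"delta_pos":[0,0,-0.9],"dr":[0,0,0]},{"delta_pos":[0,0,-0.6],"dr":[0,0,0]},{"delta_pos":[0,0,0],"dr":[0,0,0]}]'
python3 - <<'E'
from h import *
a=save("top","t1.png");b=save("scene","s1.png")
A=cv2.resize(a[110:230,210:350],(560,480),interpolation=cv2.INTER_CUBIC)
cv2.imwrite("pics/t1c.png",A[:,:,::-1])
E
python3 look.py w2.png
```

```text
t: 5.25
eef_pos: [0.6667, -0.1788, 0.1303]
ee_rot: [3.141, -0.0, -2.279]
force: [0.5, -1.2, 0.9]
width: 0.0006
gripper_force: 0.0
t: 5.55
eef_pos: [0.6648, -0.1786, 0.0832]
ee_rot: [3.137, -0.003, -2.279]
force: [0.2, 0.4, 0.8]
width: 0.0007
gripper_force: 0.0
5.65 [ 0.66700086 -0.1789      0.08676982] [ 3.14156297e+00 -5.42533340e-04 -2.27850321e+00] 0.0006958124360086837 [ 1.96005618e-02  5.08444669e-01 -1.36141859e-01  4.82152324e-04
 -9.26592738e-01 -7.27597092e-01] [ 1.05781213 -0.66071427  1.19897755]
call rack 0.63 [393.6 249. ] [ 0.6074 -0.0603]
call rack 0.63 [389.4 185.8] [ 0.577  -0.1139]
call stud 0.75 [392.5 185.5] [ 0.5917 -0.158 ]
call wing 0.68 [392.9 249.8] [ 0.6126 -0.1261]
call pivot 0.77 [392.5 186.7] [ 0.5863 -0.1432]
call lever 0.59 [340.  116.6] [ 0.5866 -0.2009]
call pole_front_mid 0.58 [453.5 251.6] [ 0.5749 -0.0586]
call pole_front_mid 0.9 [400.9  87.8] [ 0.5414 -0.1856]
call pole_back_mid 0.78 [376.  271.4] [ 0.6298 -0.0828]
call pole_back_mid 0.74 [390.7 185.6] [ 0.5827 -0.1342]
call pole_back_mid 0.71 [284.7  70.8] [ 0.5924 -0.2424]
```

View pics/w2.png

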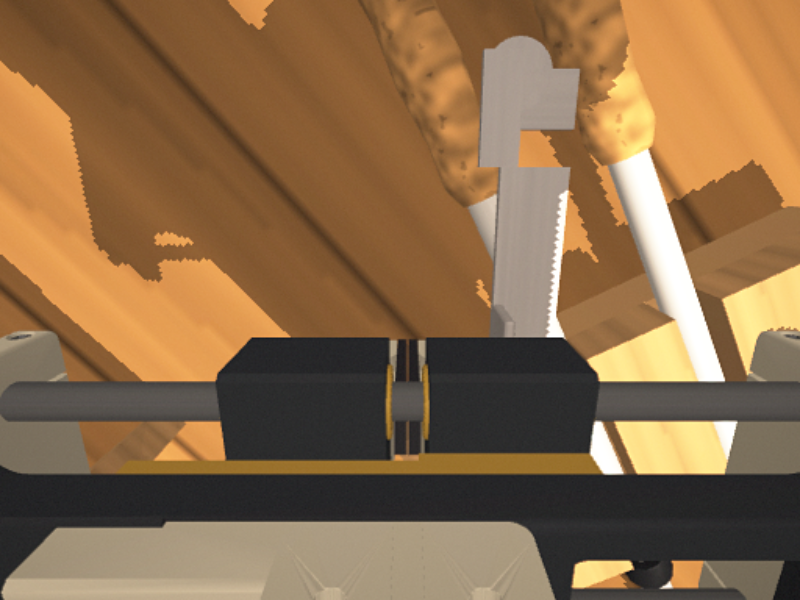

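The wrist view shows the lever upright in the image at x≈530. Its flange, at (505,320), is just right of the fingers, so the alignment is good. Next I'll compute the arc.

```bash
cat > arc.py <<'E'
from h import *
P=np.array([.6874,-.0835]);yaw=-.237
def pos(th,off):
    a=yaw+np.pi+th;u=np.array([np.cos(a),np.sin(a)]);n=np.array([u[1],-u[0]]);return P+.085*u-(.013+off)*n
cur=np.array(get_state()["eef_pos"][:2])
for th in [1.10]+[1.10-np.radians(7)*i for i in range(1,10)]+[-.02]:
    t=pos(th,.021);print(round(th,3),np.round(t,4),np.round((t-cur)/.03,2));cur=t
E
python3 arc.py
```

```text
1.1 [ 0.658  -0.1702] [-0.29  0.29]
0.978 [ 0.6476 -0.166 ] [-0.34  0.14]
0.856 [ 0.6379 -0.1605] [-0.33  0.18]
0.733 [ 0.6289 -0.1539] [-0.3   0.22]
0.611 [ 0.6207 -0.1462] [-0.27  0.26]
0.489 [ 0.6136 -0.1376] [-0.24  0.29]
0.367 [ 0.6075 -0.1282] [-0.2   0.31]
0.245 [ 0.6027 -0.1182] [-0.16  0.34]
0.123 [ 0.5991 -0.1076] [-0.12  0.35]
0.0 [ 0.5968 -0.0966] [-0.08  0.36]
-0.02 [ 0.5965 -0.0948] [-0.01  0.06]
```

```bash
python3 -m handwheel '[{"delta_pos":[-0.29,0.29,0],"dr":[0,0,0]},{"delta_pos":[-0.34,0.14,0],"dr":[0,0,-7]},{"delta_pos":[-0.33,0.18,0],"dr":[0,0,-7]},{"delta_pos":[-0.3,0.22,0],"dr":[0,0,-7]},{"delta_pos":[-0.27,0.26,0],"dr":[0,0,-7]},{"delta_pos":[-0.24,0.29,0],"dr":[0,0,-7]},{"delta_pos":[0,0,0],"dr":[0,0,0]}]'
python3 -m handwheel '[{"delta_pos":[-0.2,0.31,0],"dr":[0,0,-7]},{"delta_pos":[-0.16,0.34,0],"dr":[0,0,-7]},{"delta_pos":[-0.06,0.18,0],"dr":[0,0,-3.5]},{"delta_pos":[0,0,0],"dr":[0,0,0]}]'
python3 look.py w3.png
```

```text
t: 7.2
eef_pos: [0.6124, -0.1364, 0.0868]
ee_rot: [3.141, -0.0, -2.891]
force: [1.0, -0.2, 0.5]
width: 0.0001
gripper_force: 0.0
t: 7.6
eef_pos: [0.601, -0.112, 0.0867]
ee_rot: [3.142, 0.0, 3.091]
force: [0.1, -0.9, -0.3]
width: 0.0008
gripper_force: 0.0
7.6 [ 0.6009648  -0.11204656  0.08670372] [3.14151755e+00 1.56561220e-04 3.09136170e+00] 0.0008316427759334825 [ 1.34780700e-01  3.98537051e-01 -3.26663213e-01 -6.01632994e-05
 -8.45428359e-01 -1.75576807e+00] [ 0.08969466 -0.93473277 -0.32904818]
call rack 0.8 [313.7 201.2] [ 0.6075 -0.0655]
call rack 0.7 [367.4 132.7] [ 0.5507 -0.0222]
call rack 0.71 [359.8 120. ] [ 0.5404 -0.029 ]
call stud 0.63 [396.8  92. ] [ 0.5237 -0.0416]
call stud 0.82 [361.9 117.6] [ 0.535 -0.058]
call wing 0.59 [365.2 130.6] [ 0.5414 -0.0564]
call wing 0.69 [412.4  69.1] [ 0.5137 -0.0355]
call pivot 0.86 [360.4 117.8] [ 0.5361 -0.049 ]
call flange 0.83 [300.1 109.9] [ 0.5297 -0.0865]
call lever 0.59 [300.2 115.3] [ 0.5328 -0.085 ]
call wingnut 0.55 [379.5  81.6] [ 0.518 -0.048]
call pole_front_mid 0.92 [335.8 174.8] [ 0.5752 -0.0572]
call pole_front_mid 0.95 [175.3 148. ] [ 0.5506 -0.1678]
call pole_front_mid 0.4 [ 92.2 212. ] [ 0.5941 -0.2351]
call pole_back_mid 0.97 [ 89.5 212.5] [ 0.5943 -0.2371]
```

View pics/w3.png

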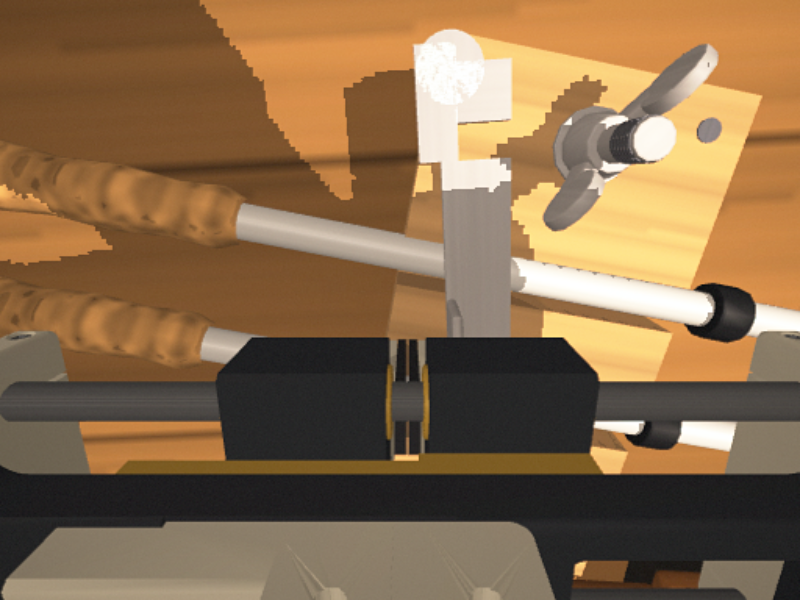

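The lever now stands just short of the stud: notch at about (485,143), stud top at (655,140).

Run:
```python
from h import *
k=.64
s=atz("wrist",(655*k,140*k),.105);print("stud",s)
print("rackcorner",atz("wrist",(762*k,97*k),.055))
P=np.array([.6874,-.0835])
for px in((479,200),(478,180),(477,300)):
    v=atz("wrist",(px[0]*k,px[1]*k),.06)[:2]-P
    print(np.hypot(*v),(np.arctan2(v[1],v[0])+.237-np.pi+np.pi)%(2*np.pi)-np.pi)
w=s[:2]-P;print("stud ang",np.arctan2(w[1],w[0])+.237-np.pi,np.hypot(*w))
```

```text
stud [ 0.5238805  -0.04144203  0.105     ]
rackcorner [0.50879672 0.02406469 0.055     ]
0.14714001775966282 0.2214314282502441
0.15452564951347728 0.22433483863221504
0.1073714140638115 0.22533727953582527
stud ang -0.014747875535896071 0.16884164379068395
```

```bash
python3 -m handwheel '[{"delta_pos":[-0.1,0.35,0],"dr":[0,0,-7]},{"delta_pos":[-0.03,0.18,0],"dr":[0,0,-3.5]},{"delta_pos":[0,0.08,0],"dr":[0,0,-1.5]},{"delta_pos":[0,0,0],"dr":[0,0,0]}]'
python3 -m handwheel '[{"delta_pos":[0,0.06,0],"dr":[0,0,-1]},{"delta_pos":[0,0,0],"dr":[0,0,0]}]'
python3 -m handwheel '[{"delta_pos":[0.01,0.06,0],"dr":[0,0,0]},{"delta_pos":[0,0,0],"dr":[0,0,0]}]'
```

```text
t: 8.85
eef_pos: [0.597, -0.0939, 0.0866]
ee_rot: [-3.142, -0.0, 2.879]
force: [-0.9, 0.4, 0.9]
width: 0.0003
gripper_force: 0.0
t: 9.05
eef_pos: [0.5971, -0.0924, 0.0866]
ee_rot: [-3.142, -0.0, 2.861]
force: [-0.6, 0.8, -0.5]
width: 0.0003
gripper_force: 0.2
t: 9.25
eef_pos: [0.5974, -0.0906, 0.0865]
ee_rot: [-3.142, -0.0, 2.861]
force: [0.4, -0.4, 0.5]
width: 0.0008
gripper_force: 0.3
```

```bash
for i in 1; do
python3 -m handwheel '[{"delta_pos":[0.01,0.05,0],"dr":[0,0,0]},{"delta_pos":[0,0,0],"dr":[0,0,0]}]'
python3 -m handwheel '[{"delta_pos":[0.01,0.05,0],"dr":[0,0,0]},{"delta_pos":[0,0,0],"dr":[0,0,0]}]'; done
python3 look.py w4.png | grep -v call
```

```text
t: 9.45
eef_pos: [0.5976, -0.0891, 0.0865]
ee_rot: [-3.141, -0.0, 2.861]
force: [-0.7, -2.0, 0.2]
width: 0.0003
gripper_force: 0.7
t: 9.65
eef_pos: [0.5977, -0.0879, 0.0865]
ee_rot: [-3.141, -0.001, 2.861]
force: [-1.8, -3.7, 0.3]
width: 0.0005
gripper_force: 1.8
9.65 [ 0.59771245 -0.08785604  0.08647065] [-3.14098118e+00 -5.88212596e-04  2.86122913e+00] 0.0004633209045946579 [ 1.77308355e-01  3.89269280e-01 -3.42977249e-01  3.87842146e-04
 -8.39347698e-01 -2.02872719e+00] [-1.75729919 -3.72509888  0.30084126]
```

View pics/w4.png

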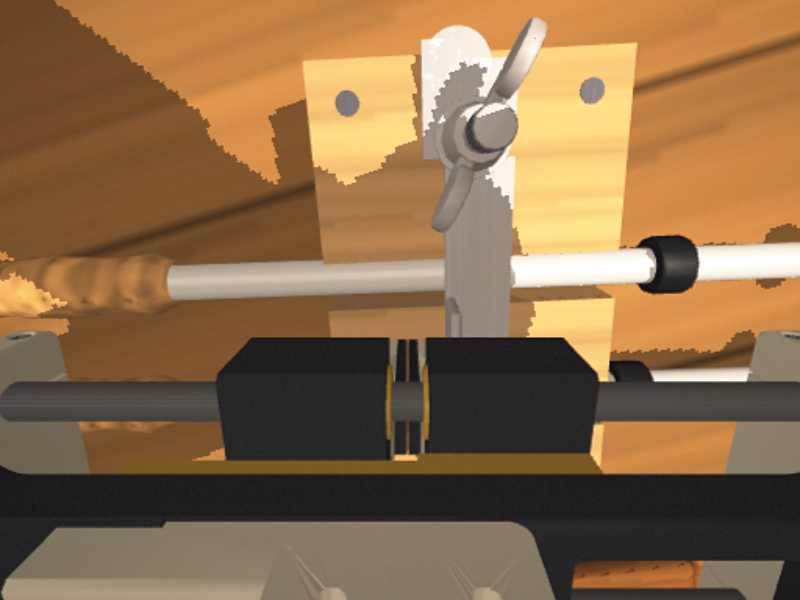

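The lever is on its stop: the notch is round the stud at (480,135) and the force is rising. I'll push lightly a bit more, hold, and back off. Then I'll measure the nut, with its wing tips at (535,25) and (440,222).

```bash
python3 - <<'E'
from h import *
k=.64
A=lambda x,y,z: atz("wrist",(x*k,y*k),z)
s=A(493,127,.105);print("stud",s)
c1,c2=A(303,60,.055),A(637,42,.055);print(c1,c2,np.linalg.norm(c1-c2))
d=(c2-c1)[:2];yaw=np.arctan2(d[1],d[0])-np.pi/2;print("yaw",yaw,"stud from corners",(c1+c2)[:2]/2+.03*np.array([np.cos(yaw),np.sin(yaw)]))
w1,w2=A(538,22,.096),A(440,224,.096);print("wings",w1,w2,np.linalg.norm(w1-w2),"dirdeg",np.degrees(np.arctan2(*(w1-w2)[1::-1])))
E
python3 -m handwheel '[{"delta_pos":[0.01,0.07,0],"dr":[0,0,0]},{"delta_pos":[0,0,0],"dr":[0,0,0]},{"delta_pos":[0,0,0],"dr":[0,0,0]},{"delta_pos":[0,0,0],"dr":[0,0,0]}]'
```

```text
stud [ 0.52347804 -0.04178306  0.105     ]
[ 0.48047475 -0.09217793  0.055     ] [0.50781417 0.02444997 0.055     ] 0.11978945045503023
yaw -0.23025825405809686 stud from corners [ 0.52335268 -0.04071085]
wings [ 0.50067397 -0.02242548  0.096     ] [ 0.54552424 -0.06142422  0.096     ] 0.05943440047151693 dirdeg 138.99199291682393
t: 10.9
eef_pos: [0.598, -0.086, 0.0865]
ee_rot: [-3.141, -0.001, 2.861]
force: [-3.4, -6.1, 0.0]
width: 0.0004
gripper_force: 3.4
```

```bash
python3 -m handwheel '[{"delta_pos":[-0.1,-0.4,0],"dr":[0,0,0]},{"delta_pos":[0,0,0.9],"dr":[0,0,0]},{"delta_pos":[0,0,0.9],"dr":[0,0,8.5]},{"delta_pos":[-0.3,0.25,0.9],"dr":[0,0,8.5]},{"delta_pos":[-0.3,0.25,0],"dr":[0,0,8.5]},{"delta_pos":[-0.3,0.25,0],"dr":[0,0,8.5]},{"delta_pos":[-0.3,0.25,0],"dr":[0,0,8.5]},{"delta_pos":[-0.3,0.25,0],"dr":[0,0,8.5]},{"delta_pos":[-0.3,0.25,0],"dr":[0,0,8.5]},{"delta_pos":[-0.3,0.25,0],"dr":[0,0,8.5]}]' 
python3 -m handwheel '[{"delta_pos":[-0.28,0.13,0],"dr":[0,0,8.5]},{"delta_pos":[0,0,0],"dr":[0,0,8.5]},{"delta_pos":[0,0,0],"dr":[0,0,8.5]},{"delta_pos":[0,0,0],"dr":[0,0,8.5]},{"delta_pos":[0,0,0],"dr":[0,0,8.5]},{"delta_pos":[0,0,0],"dr":[0,0,8.5]},{"delta_pos":[0,0,0],"dr":[0,0,8.5]},{"delta_pos":[0,0,0],"dr":[0,0,8.5]},{"delta_pos":[0,0,0],"dr":[0,0,8.5]},{"delta_pos":[0,0,0],"dr":[0,0,8.5]}]' 0.09
python3 - <<'E'
from h import *
s=get_state();print(s["eef_pos"],s["q"],s["width"],s["moment"],s["force"])
print((np.array([.5235,-.0417,.097])-s["eef_pos"])/.03,"phi",np.degrees(s["ee_rot"][2])-90)
a=save("wrist","w5.png")
cv2.imwrite("pics/w5.png",cv2.resize(a,(800,600))[:,:,::-1])
E
```

```text
t: 11.9
eef_pos: [0.533, -0.0444, 0.168]
ee_rot: [-3.14, 0.003, -2.229]
force: [0.8, 0.0, -0.4]
width: 0.0003
gripper_force: 0.0
t: 12.9
eef_pos: [0.525, -0.0408, 0.1681]
ee_rot: [-3.139, -0.001, -0.745]
force: [0.2, 0.6, -0.2]
width: 0.0398
gripper_force: 0.0
[ 0.52499402 -0.04077408  0.16806317] [ 2.94979710e-01  1.80447784e-01 -4.23937471e-01 -5.44452178e-04
 -9.63400973e-01  5.30732100e-01] 0.03979983182826614 [-0.04199275  0.17132325 -0.03271048] [ 0.18292873  0.64134108 -0.17660136]
[-0.04980064 -0.0308641  -2.36877248] phi -132.70805541877854
```

View pics/w5.png

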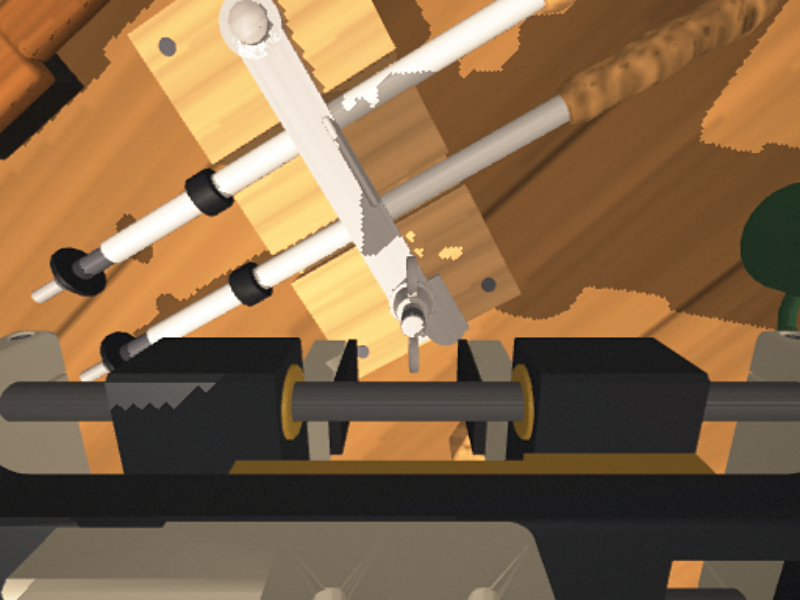

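The picture shows the lever closed, the nut at (412,320) midway between the open fingers, and its wings perpendicular to the jaw line. I'll descend and start stroke 1.

```bash
python3 -m handwheel '[{"delta_pos":[-0.05,-0.03,-0.8],"dr":[0,0,0]},{"delta_pos":[0,0,-0.8],"dr":[0,0,0]},{"delta_pos":[0,0,-0.76],"dr":[0,0,0]},{"delta_pos":[0,0,0],"dr":[0,0,-8]},{"delta_pos":[0,0,0],"dr":[0,0,-8]},{"delta_pos":[0,0,0],"dr":[0,0,-8]},{"delta_pos":[0,0,0],"dr":[0,0,-8]},{"delta_pos":[0,0,0],"dr":[0,0,-8]},{"delta_pos":[0,0,0],"dr":[0,0,-8]},{"delta_pos":[0,0,0],"dr":[0,0,-8]}]' 
python3 -m handwheel '[{"delta_pos":[0,0,0],"dr":[0,0,-8]},{"delta_pos":[0,0,0],"dr":[0,0,-8]},{"delta_pos":[0,0,0],"dr":[0,0,-8]},{"delta_pos":[0,0,0],"dr":[0,0,-8]},{"delta_pos":[0,0,0],"dr":[0,0,-8]},{"delta_pos":[0,0,0],"dr":[0,0,-8]},{"delta_pos":[0,0,0],"dr":[0,0,0]}]'
python3 - <<'E'
from h import *
s=get_state();print(s["eef_pos"],s["q"],s["width"],s["moment"],s["force"],s["gripper_force"])
a=save("wrist","w6.png")
cv2.imwrite("pics/w6.png",cv2.resize(a,(800,600))[:,:,::-1])
E
```

```text
t: 13.95
eef_pos: [0.5234, -0.0418, 0.0971]
ee_rot: [-3.14, 0.001, -1.738]
force: [0.7, -1.9, 0.2]
width: 0.0396
gripper_force: 0.4
t: 14.65
eef_pos: [0.523, -0.0419, 0.097]
ee_rot: [-3.141, 0.002, -2.572]
force: [0.2, 0.1, 1.0]
width: 0.04
gripper_force: 0.0
[ 0.5230155  -0.04187372  0.096991  ] [ 2.94111132e-01  2.62370116e-01 -5.10622505e-01 -4.19847431e-04
 -7.96184031e-01 -1.29467390e+00] 0.0400154238841027 [-0.01032942  0.0261849  -0.03388815] [0.16954615 0.10592619 0.97192988] 0.04789859871380031
```

View pics/w6.png

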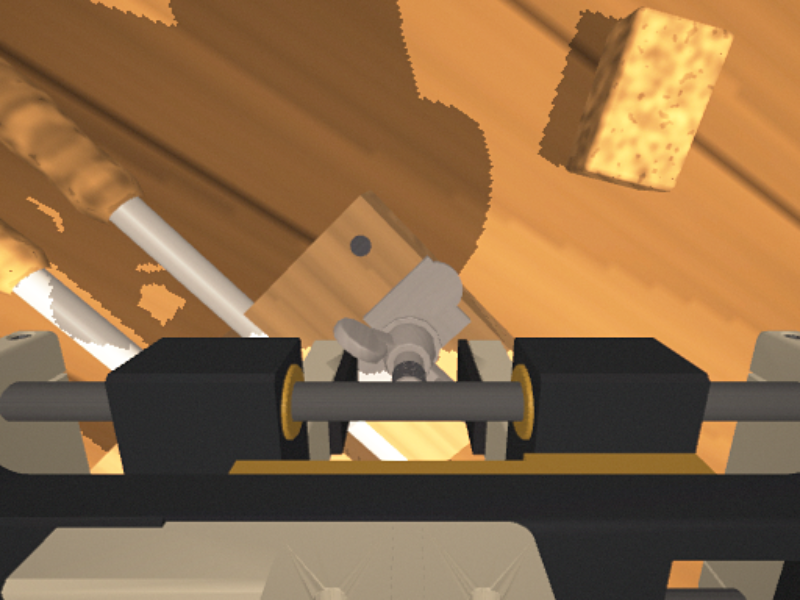

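Stroke 1 works: the wing at (360,340) rides against the left finger. Continuing.

```bash
python3 -m handwheel '[{"delta_pos":[0,0,0],"dr":[0,0,-8]},{"delta_pos":[0,0,0],"dr":[0,0,-8]},{"delta_pos":[0,0,0],"dr":[0,0,-8]},{"delta_pos":[0,0,0],"dr":[0,0,-8]},{"delta_pos":[0,0,0],"dr":[0,0,-8]},{"delta_pos":[0,0,0],"dr":[0,0,-8]},{"delta_pos":[0,0,0],"dr":[0,0,-8]},{"delta_pos":[0,0,0],"dr":[0,0,-8]},{"delta_pos":[0,0,0],"dr":[0,0,-8]},{"delta_pos":[0,0,0],"dr":[0,0,-8]}]' 
python3 -m handwheel '[{"delta_pos":[0,0,0],"dr":[0,0,-8]},{"delta_pos":[0,0,0],"dr":[0,0,8]},{"delta_pos":[0,0,1],"dr":[0,0,8.5]},{"delta_pos":[0,0,0.2],"dr":[0,0,8.5]},{"delta_pos":[0,0,0],"dr":[0,0,8.5]},{"delta_pos":[0,0,0],"dr":[0,0,8.5]},{"delta_pos":[0,0,0],"dr":[0,0,8.5]},{"delta_pos":[0,0,0],"dr":[0,0,8.5]},{"delta_pos":[0,0,0],"dr":[0,0,8.5]},{"delta_pos":[0,0,0],"dr":[0,0,8.5]}]'
python3 -m handwheel '[{"delta_pos":[0,0,0],"dr":[0,0,8.5]},{"delta_pos":[0,0,0],"dr":[0,0,8.5]},{"delta_pos":[0,0,0],"dr":[0,0,8.5]},{"delta_pos":[0,0,0],"dr":[0,0,8.5]},{"delta_pos":[0,0,0],"dr":[0,0,8.5]},{"delta_pos":[0,0,0],"dr":[0,0,8.5]},{"delta_pos":[0,0,0],"dr":[0,0,8.5]},{"delta_pos":[0,0,0],"dr":[0,0,8.5]},{"delta_pos":[0,0,0],"dr":[0,0,8.5]},{"delta_pos":[0,0,0],"dr":[0,0,8.5]}]'
python3 - <<'E'
from h import *
s=get_state();print(s["eef_pos"],s["q"],s["width"],s["moment"],s["force"],"phi",np.degrees(s["ee_rot"][2])-90)
a=save("wrist","w7.png")
cv2.imwrite("pics/w7.png",cv2.resize(a,(800,600))[:,:,::-1])
E
```

```text
t: 15.7
eef_pos: [0.5227, -0.0418, 0.0968]
ee_rot: [3.141, 0.0, 2.317]
force: [-0.5, 1.2, -0.4]
width: 0.0396
gripper_force: 0.4
t: 16.7
eef_pos: [0.523, -0.0418, 0.133]
ee_rot: [3.142, 0.002, -2.767]
force: [0.3, 0.8, 0.3]
width: 0.0399
gripper_force: 0.0
t: 17.7
eef_pos: [0.523, -0.0418, 0.133]
ee_rot: [-3.14, 0.0, -1.283]
force: [-0.5, 0.1, -0.1]
width: 0.0399
gripper_force: 0.0
[ 0.5230219  -0.04181279  0.13302798] [ 2.94351495e-01  2.17095577e-01 -4.70352182e-01 -1.68900290e-04
 -8.81861297e-01 -6.83621968e-03] 0.03989735578333247 [ 0.0758719   0.1081684  -0.00432064] [-0.47396986  0.0817707  -0.14969737] phi -163.53272863613017
```

View pics/w7.png

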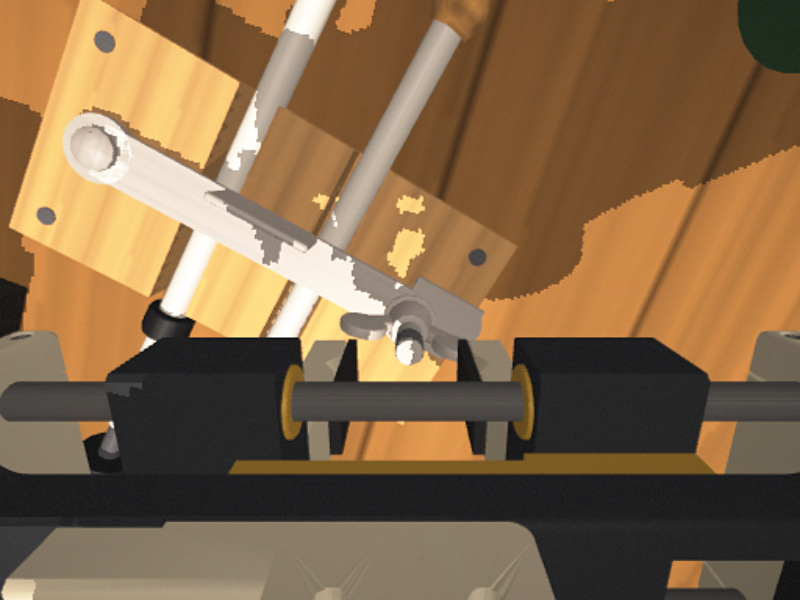

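The lever is closed and the wings at (365,325) and (450,350) are where I predicted. Rotating back further, then stroke 2.

```bash
python3 -m handwheel '[{"delta_pos":[0,0,0],"dr":[0,0,8]},{"delta_pos":[0,0,0],"dr":[0,0,8]},{"delta_pos":[0,0,0],"dr":[0,0,8]},{"delta_pos":[0,0,0],"dr":[0,0,8]},{"delta_pos":[0,0,0],"dr":[0,0,8]},{"delta_pos":[0.01,0,-0.6],"dr":[0,0,0]},{"delta_pos":[0,0,-0.6],"dr":[0,0,0]},{"delta_pos":[0,0,0],"dr":[0,0,-8]},{"delta_pos":[0,0,0],"dr":[0,0,-8]},{"delta_pos":[0,0,0],"dr":[0,0,-8]}]' 
python3 -m handwheel '[{"delta_pos":[0,0,0],"dr":[0,0,-8]},{"delta_pos":[0,0,0],"dr":[0,0,-8]},{"delta_pos":[0,0,0],"dr":[0,0,-8]},{"delta_pos":[0,0,0],"dr":[0,0,-8]},{"delta_pos":[0,0,0],"dr":[0,0,-8]},{"delta_pos":[0,0,0],"dr":[0,0,-8]},{"delta_pos":[0,0,0],"dr":[0,0,-8]},{"delta_pos":[0,0,0],"dr":[0,0,-8]},{"delta_pos":[0,0,0],"dr":[0,0,-8]},{"delta_pos":[0,0,0],"dr":[0,0,-8]}]'
python3 -m handwheel '[{"delta_pos":[0,0,0],"dr":[0,0,-8]},{"delta_pos":[0,0,0],"dr":[0,0,-8]},{"delta_pos":[0,0,0],"dr":[0,0,-8]},{"delta_pos":[0,0,0],"dr":[0,0,-8]},{"delta_pos":[0,0,0],"dr":[0,0,-8]},{"delta_pos":[0,0,0],"dr":[0,0,-8]},{"delta_pos":[0,0,0],"dr":[0,0,-8]},{"delta_pos":[0,0,0],"dr":[0,0,-8]},{"delta_pos":[0,0,0],"dr":[0,0,-8]},{"delta_pos":[0,0,0],"dr":[0,0,-8]}]'
cat > st.py <<'E'
from h import *
s=get_state();print("q6",s["q"][5],"mom",np.round(s["moment"],3),"f",np.round(s["force"],1),"pos",np.round(s["eef_pos"],4),"phi",np.degrees(s["ee_rot"][2])-90)
E
python3 st.py
```

```text
t: 18.75
eef_pos: [0.5231, -0.0419, 0.0967]
ee_rot: [-3.141, -0.0, -1.02]
force: [-0.3, 0.5, -0.9]
width: 0.0398
gripper_force: 0.4
t: 19.75
eef_pos: [0.5228, -0.0421, 0.0968]
ee_rot: [-3.142, 0.0, -2.416]
force: [-0.8, -0.6, -0.6]
width: 0.0398
gripper_force: 0.4
t: 20.75
eef_pos: [0.5228, -0.0419, 0.0967]
ee_rot: [3.141, -0.0, 2.471]
force: [-1.4, 1.2, -0.7]
width: 0.0401
gripper_force: 0.4
q6 -2.535720029478458 mom [ 0.136  0.235 -0.012] f [-1.4  1.2 -0.7] pos [ 0.5228 -0.0419  0.0967] phi 51.55509881894406
```

```bash
python3 -m handwheel '[{"delta_pos":[0,0,0],"dr":[0,0,-8]},{"delta_pos":[0,0,0],"dr":[0,0,-8]},{"delta_pos":[0,0,0],"dr":[0,0,8]},{"delta_pos":[0,0,1],"dr":[0,0,8.5]},{"delta_pos":[0,0,0.2],"dr":[0,0,8.5]},{"delta_pos":[0,0,0],"dr":[0,0,8.5]},{"delta_pos":[0,0,0],"dr":[0,0,8.5]},{"delta_pos":[0,0,0],"dr":[0,0,8.5]},{"delta_pos":[0,0,0],"dr":[0,0,8.5]},{"delta_pos":[0,0,0],"dr":[0,0,8.5]}]'
python3 -m handwheel '[{"delta_pos":[0,0,0],"dr":[0,0,8.5]},{"delta_pos":[0,0,0],"dr":[0,0,8.5]},{"delta_pos":[0,0,0],"dr":[0,0,8.5]},{"delta_pos":[0,0,0],"dr":[0,0,8.5]},{"delta_pos":[0,0,0],"dr":[0,0,8.5]},{"delta_pos":[0,0,0],"dr":[0,0,8.5]},{"delta_pos":[0,0,0],"dr":[0,0,8.5]},{"delta_pos":[0,0,0],"dr":[0,0,8.5]},{"delta_pos":[0,0,0],"dr":[0,0,8.5]},{"delta_pos":[0,0,0],"dr":[0,0,8.5]}]'
python3 -m handwheel '[{"delta_pos":[0,0,0],"dr":[0,0,8.5]},{"delta_pos":[0,0,0],"dr":[0,0,8.5]},{"delta_pos":[0,0,0],"dr":[0,0,8.5]},{"delta_pos":[0,0,0],"dr":[0,0,8.5]},{"delta_pos":[0,0,0],"dr":[0,0,8.5]},{"delta_pos":[0,0,0],"dr":[0,0,8.5]},{"delta_pos":[0,0,-0.6],"dr":[0,0,0]},{"delta_pos":[0,0,-0.6],"dr":[0,0,0]},{"delta_pos":[0,0,0],"dr":[0,0,-8]},{"delta_pos":[0,0,0],"dr":[0,0,-8]}]' 
python3 st.py
python3 -m handwheel '[{"delta_pos":[0,0,0],"dr":[0,0,-8]},{"delta_pos":[0,0,0],"dr":[0,0,-8]},{"delta_pos":[0,0,0],"dr":[0,0,-8]},{"delta_pos":[0,0,0],"dr":[0,0,-8]},{"delta_pos":[0,0,0],"dr":[0,0,-8]},{"delta_pos":[0,0,0],"dr":[0,0,-8]},{"delta_pos":[0,0,0],"dr":[0,0,-8]},{"delta_pos":[0,0,0],"dr":[0,0,-8]},{"delta_pos":[0,0,0],"dr":[0,0,-8]},{"delta_pos":[0,0,0],"dr":[0,0,0]}]'
python3 st.py
```

```text
t: 21.75
eef_pos: [0.5232, -0.0419, 0.133]
ee_rot: [3.141, 0.001, -2.902]
force: [-0.1, 0.5, -0.2]
width: 0.0399
gripper_force: 0.0
t: 22.75
eef_pos: [0.5232, -0.0419, 0.133]
ee_rot: [-3.14, 0.0, -1.418]
force: [0.6, -0.4, -0.2]
width: 0.0399
gripper_force: 0.0
t: 23.75
eef_pos: [0.5228, -0.042, 0.0963]
ee_rot: [3.141, 0.0, -0.819]
force: [-0.3, 0.4, 0.1]
width: 0.0398
gripper_force: 0.0
q6 0.45776004717180124 mom [-0.009  0.076 -0.004] f [-0.3  0.4  0.1] pos [ 0.5228 -0.042   0.0963] phi -136.91939309472662
t: 24.75
eef_pos: [0.5229, -0.042, 0.0968]
ee_rot: [-3.141, 0.0, -2.072]
force: [-0.2, -0.5, -0.3]
width: 0.0397
gripper_force: 0.1
q6 -0.7953832755454805 mom [-0.01   0.049  0.002] f [-0.2 -0.5 -0.3] pos [ 0.5229 -0.042   0.0968] phi -208.7256930571089
```

```bash
python3 -m handwheel '[{"delta_pos":[0,0,0],"dr":[0,0,-8]},{"delta_pos":[0,0,0],"dr":[0,0,-8]},{"delta_pos":[0,0,0],"dr":[0,0,-8]},{"delta_pos":[0,0,0],"dr":[0,0,-8]},{"delta_pos":[0,0,0],"dr":[0,0,-8]}]' >/dev/null; python3 st.py
python3 -m handwheel '[{"delta_pos":[0,0,0],"dr":[0,0,-8]},{"delta_pos":[0,0,0],"dr":[0,0,-8]}]' >/dev/null; python3 st.py
python3 -m handwheel '[{"delta_pos":[0,0,0],"dr":[0,0,-8]}]' >/dev/null; python3 st.py
```

```text
q6 -1.4922922415096838 mom [-0.175  0.32   0.022] f [-0.6 -1.1 -0.6] pos [ 0.5226 -0.042   0.0967] phi -248.65572129900937
q6 -1.771522700783962 mom [-0.095  0.37  -0.027] f [-0.   0.5 -0.8] pos [ 0.5226 -0.042   0.0967] phi -264.6558014329087
q6 -1.9111393045686986 mom [-0.021  0.358 -0.002] f [-0.8  0.3 -0.5] pos [ 0.5227 -0.042   0.0967] phi 87.34511687924609
```

```bash
python3 -m handwheel '[{"delta_pos":[0,0,0],"dr":[0,0,-8]},{"delta_pos":[0,0,0],"dr":[0,0,-8]}]' >/dev/null; python3 st.py
python3 -m handwheel '[{"delta_pos":[0,0,0],"dr":[0,0,-8]}]' >/dev/null; python3 st.py
```

```text
q6 -2.190381744730476 mom [0.045 0.311 0.021] f [-1.1  0.5  0.2] pos [ 0.5226 -0.0419  0.0967] phi 71.34515326853898
q6 -2.3300026804033114 mom [ 0.049  0.35  -0.01 ] f [-1.4  1.  -0.2] pos [ 0.5227 -0.0419  0.0967] phi 63.34693756294425
```

```bash
python3 -m handwheel '[{"delta_pos":[0,0,0],"dr":[0,0,-8]}]' >/dev/null; python3 st.py
python3 -m handwheel '[{"delta_pos":[0,0,0],"dr":[0,0,-8]}]' >/dev/null; python3 st.py
```

```text
q6 -2.469625197920191 mom [ 0.142  0.28  -0.001] f [-0.3  0.6 -0.2] pos [ 0.5227 -0.0419  0.0967] phi 55.34658038063668
q6 -2.6092801301101676 mom [0.133 0.26  0.003] f [-0.8 -0.2 -0.4] pos [ 0.5228 -0.0418  0.0967] phi 47.34549940370326
```

```bash
python3 -m handwheel '[{"delta_pos":[0,0,0],"dr":[0,0,-8]}]' >/dev/null; python3 st.py
python3 -m handwheel '[{"delta_pos":[0,0,0],"dr":[0,0,8]},{"delta_pos":[0,0,1],"dr":[0,0,8.5]},{"delta_pos":[0,0,0.2],"dr":[0,0,8.5]},{"delta_pos":[0,0,0],"dr":[0,0,8.5]},{"delta_pos":[0,0,0],"dr":[0,0,8.5]},{"delta_pos":[0,0,0],"dr":[0,0,8.5]},{"delta_pos":[0,0,0],"dr":[0,0,8.5]},{"delta_pos":[0,0,0],"dr":[0,0,8.5]},{"delta_pos":[0,0,0],"dr":[0,0,8.5]},{"delta_pos":[0,0,0],"dr":[0,0,8.5]}]'
python3 -m handwheel '[{"delta_pos":[0,0,0],"dr":[0,0,8.5]},{"delta_pos":[0,0,0],"dr":[0,0,8.5]},{"delta_pos":[0,0,0],"dr":[0,0,8.5]},{"delta_pos":[0,0,0],"dr":[0,0,8.5]},{"delta_pos":[0,0,0],"dr":[0,0,8.5]},{"delta_pos":[0,0,0],"dr":[0,0,8.5]},{"delta_pos":[0,0,0],"dr":[0,0,8.5]},{"delta_pos":[0,0,0],"dr":[0,0,8.5]},{"delta_pos":[0,0,0],"dr":[0,0,8.5]},{"delta_pos":[0,0,0],"dr":[0,0,8.5]}]'
python3 -m handwheel '[{"delta_pos":[0,0,0],"dr":[0,0,8.5]},{"delta_pos":[0,0,0],"dr":[0,0,8.5]},{"delta_pos":[0,0,0],"dr":[0,0,8.5]},{"delta_pos":[0.01,0,-0.6],"dr":[0,0,0]},{"delta_pos":[0,0,-0.6],"dr":[0,0,0]},{"delta_pos":[0,0,0],"dr":[0,0,0]}]' 
python3 st.py
```

```text
q6 -2.748924185980475 mom [ 0.02   0.246 -0.043] f [-0.5  0.4 -0.3] pos [ 0.5228 -0.0418  0.0967] phi 39.345088249716014
t: 27.15
eef_pos: [0.5231, -0.0418, 0.1329]
ee_rot: [-3.141, 0.001, -2.539]
force: [0.1, -0.1, 0.2]
width: 0.0396
gripper_force: 0.0
t: 28.15
eef_pos: [0.5231, -0.0419, 0.133]
ee_rot: [-3.141, -0.0, -1.055]
force: [-0.3, -0.1, -0.4]
width: 0.04
gripper_force: 0.0
t: 28.75
eef_pos: [0.5218, -0.0422, 0.095]
ee_rot: [3.14, 0.002, -0.618]
force: [-0.4, 0.9, -0.1]
width: 0.0399
gripper_force: 0.0
q6 0.6594976555430639 mom [-0.068  0.19   0.015] f [-0.4  0.9 -0.1] pos [ 0.5218 -0.0422  0.095 ] phi -125.3947631302114
```

```bash
python3 -m handwheel '[{"delta_pos":[0,0,0],"dr":[0,0,-8]},{"delta_pos":[0,0,0],"dr":[0,0,-8]},{"delta_pos":[0,0,0],"dr":[0,0,-8]}]' >/dev/null; python3 st.py
python3 -m handwheel '[{"delta_pos":[0,0,0],"dr":[0,0,-8]},{"delta_pos":[0,0,0],"dr":[0,0,-8]}]' >/dev/null; python3 st.py
```

```text
q6 0.2341003270946351 mom [-0.061  0.082  0.028] f [ 0.   0.2 -0.4] pos [ 0.5236 -0.0418  0.0976] phi -149.7334389603733
q6 -0.045175566403721217 mom [-0.317  0.076  0.043] f [-0.1 -0.6 -1.4] pos [ 0.5235 -0.042   0.0977] phi -165.73007408888327
```

```bash
python3 -m handwheel '[{"delta_pos":[0,0,0],"dr":[0,0,-8]},{"delta_pos":[0,0,0],"dr":[0,0,-8]}]' >/dev/null; python3 st.py
```

```text
q6 -0.32441203459050444 mom [-0.375  0.135 -0.016] f [ 0.3 -0.9 -0.8] pos [ 0.5235 -0.042   0.0977] phi -181.7330848761409
```

```bash
python3 -m handwheel '[{"delta_pos":[0,0,0],"dr":[0,0,-8]},{"delta_pos":[0,0,0],"dr":[0,0,-8]}]' >/dev/null; python3 st.py
```

```text
q6 -0.6036784957372832 mom [-0.288  0.17   0.023] f [-0.2 -1.8  0.2] pos [ 0.5234 -0.042   0.0977] phi -197.7309885323469
```

```bash
python3 -m handwheel '[{"delta_pos":[0,0,0],"dr":[0,0,-8]},{"delta_pos":[0,0,0],"dr":[0,0,-8]}]' >/dev/null; python3 st.py
```

```text
q6 -0.8829434605111184 mom [-0.297  0.214 -0.045] f [-0.3 -0.2 -0.7] pos [ 0.5234 -0.0421  0.0977] phi -213.73479111962223
```

```bash
python3 -m handwheel '[{"delta_pos":[0,0,0],"dr":[0,0,-8]},{"delta_pos":[0,0,0],"dr":[0,0,-8]}]' >/dev/null; python3 st.py
```

```text
q6 -1.1622089400104596 mom [-0.232  0.279 -0.013] f [-1.  -0.6 -0.6] pos [ 0.5233 -0.042   0.0977] phi -229.73676800413486
```

```bash
python3 -m handwheel '[{"delta_pos":[0,0,0],"dr":[0,0,-8]}]' >/dev/null; python3 st.py
```

```text
q6 -1.3018234549110022 mom [-0.164  0.353  0.023] f [-1.  -0.3  0.4] pos [ 0.5233 -0.042   0.0976] phi -237.7363935920029
```

Steady light contact and no stop yet (about 585° so far). Continuing in checked steps.

```bash
python3 -m handwheel '[{"delta_pos":[0,0,0],"dr":[0,0,-8]},{"delta_pos":[0,0,0],"dr":[0,0,-8]}]' >/dev/null; python3 st.py
```

```text
q6 -1.5810456433826783 mom [-0.144  0.351  0.014] f [-1.1 -1.  -0.1] pos [ 0.5232 -0.042   0.0976] phi -253.73698123034453
```

```bash
python3 -m handwheel '[{"delta_pos":[0,0,0],"dr":[0,0,-8]},{"delta_pos":[0,0,0],"dr":[0,0,-2]}]' >/dev/null; python3 st.py
```

```text
q6 -1.7548841759031537 mom [-0.036  0.36   0.054] f [-0.2  0.3 -0.2] pos [ 0.5232 -0.042   0.0976] phi -263.6984127681484
```

```bash
python3 -m handwheel '[{"delta_pos":[0,0,0],"dr":[0,0,-8]},{"delta_pos":[0,0,0],"dr":[0,0,-2]}]' >/dev/null; python3 st.py
```

```text
q6 -1.9292844897722516 mom [-0.037  0.286  0.006] f [-1.7  0.2  0.3] pos [ 0.5232 -0.042   0.0976] phi 86.30812251480373
```

```bash
python3 -m handwheel '[{"delta_pos":[0,0,0],"dr":[0,0,-8]},{"delta_pos":[0,0,0],"dr":[0,0,-4]}]' >/dev/null; python3 st.py
```

```text
q6 -2.138784342285223 mom [0.664 0.981 0.163] f [-2.3  2.2  1. ] pos [ 0.5228 -0.0418  0.0975] phi 74.29748144279685
```

```bash
python3 -m handwheel '[{"delta_pos":[0,0,0],"dr":[0,0,-8]},{"delta_pos":[0,0,0],"dr":[0,0,-2]}]' >/dev/null; python3 st.py
```

```text
q6 -2.312733351579722 mom [0.612 0.948 0.495] f [-3.2  2.7  0.8] pos [ 0.5228 -0.0418  0.0975] phi 64.3466496043778
```

```bash
python3 -m handwheel '[{"delta_pos":[0,0,0],"dr":[0,0,-8]},{"delta_pos":[0,0,0],"dr":[0,0,-2]}]' >/dev/null; python3 st.py
```

```text
q6 -2.4867831966003138 mom [0.544 0.952 0.748] f [-2.6  2.3  1.7] pos [ 0.5228 -0.0418  0.0975] phi 54.38957621174771
```

The stop is reached: the moment rises 0.16 → 0.5 → 0.75 N m, which matches the given springiness. I'll back off gently, lift, and check.

```bash
python3 -m handwheel '[{"delta_pos":[0,0,0],"dr":[0,0,4]},{"delta_pos":[0,0,0],"dr":[0,0,4]},{"delta_pos":[0,0,0],"dr":[0,0,4]},{"delta_pos":[0,0,0],"dr":[0,0,4]},{"delta_pos":[0,0,0],"dr":[0,0,4]},{"delta_pos":[0,0,0],"dr":[0,0,4]},{"delta_pos":[0,0,0],"dr":[0,0,8]},{"delta_pos":[0,0,0],"dr":[0,0,8]},{"delta_pos":[0,0,0],"dr":[0,0,8]},{"delta_pos":[0,0,0],"dr":[0,0,8]}]'; python3 st.py
python3 -m handwheel '[{"delta_pos":[0,0,0.8],"dr":[0,0,0]},{"delta_pos":[0,0,0.8],"dr":[0,0,0]},{"delta_pos":[0,0,0.8],"dr":[0,0,8]},{"delta_pos":[0,0,0.8],"dr":[0,0,8]},{"delta_pos":[0,0,0],"dr":[0,0,8]},{"delta_pos":[0,0,0],"dr":[0,0,8]},{"delta_pos":[0,0,0],"dr":[0,0,8]},{"delta_pos":[0,0,0],"dr":[0,0,8]},{"delta_pos":[0,0,0],"dr":[0,0,8]},{"delta_pos":[0,0,0],"dr":[0,0,8]}]'
python3 -m handwheel '[{"delta_pos":[-0.5,0,0.8],"dr":[0,0,8]},{"delta_pos":[-0.5,0,0.5],"dr":[0,0,8]},{"delta_pos":[-0.5,0,0],"dr":[0,0,0]},{"delta_pos":[0,0,0],"dr":[0,0,0]}]'; python3 st.py
python3 - <<'E'
from h import *
a=save("wrist","w8.png")
cv2.imwrite("pics/w8.png",cv2.resize(a,(800,600))[:,:,::-1])
grab_frame("top")
for k in("pole_front_mid","pole_back_mid"): print(k,[(round(m["conf"],2),np.round(m["location"],1)) for m in mark_of("top",k)[:2]])
E
```

```text
t: 32.35
eef_pos: [0.5237, -0.0419, 0.0978]
ee_rot: [-3.141, 0.001, -2.776]
force: [0.7, -0.4, 0.5]
width: 0.0396
gripper_force: 0.0
q6 -1.4997478523409298 mom [-0.025 -0.002 -0.092] f [ 0.7 -0.4  0.5] pos [ 0.5237 -0.0419  0.0978] phi -249.07016270885126
t: 33.35
eef_pos: [0.5234, -0.0419, 0.1939]
ee_rot: [-3.14, 0.0, -1.659]
force: [0.3, 0.2, -0.5]
width: 0.0397
gripper_force: 0.0
t: 33.75
eef_pos: [0.4767, -0.042, 0.2328]
ee_rot: [-3.14, 0.001, -1.389]
force: [0.4, 0.3, -0.1]
width: 0.0398
gripper_force: 0.0
q6 -0.1423656559392939 mom [ 0.001  0.072 -0.084] f [ 0.4  0.3 -0.1] pos [ 0.4767 -0.042   0.2328] phi -169.60254275748974
pole_front_mid []
pole_back_mid []
```

View pics/w8.png

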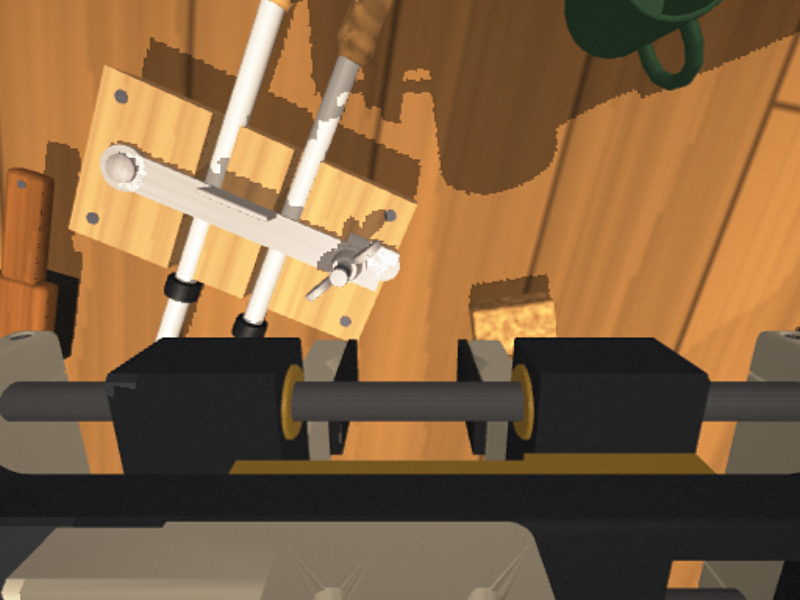

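The final picture shows the lever home on the stud at (345,265), and the nut's wings running from (312,295) to (378,245) at the angle where the stop was met. The poles lie in their channels and the gripper is clear. Handing in.

```bash
python3 -c "
from station import *
print(job_done())"
```

```text
the job is handed in; nothing more can be done
None
```

I handed the job in at about 34 s. The lever is home on the stud, the wing nut is on its tight stop, the poles are in their channels and the gripper is clear; the judge returned no result.

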